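Unlock the sample carriage and slide it to the reading stop

TASK

Press the lock button of the sample carriage down with the fingertips and, keeping it pressed all the way, push the carriage along its rods until it rests against the end stop. Then let go so that the button springs fully up and locks the carriage there, and move clear. Grip and lift nothing: the two vials stay standing in the carriage and the other things on the bench stay where they are.

Things in the scene. Friction and masses are not known exactly. Their poses are not given: they have to be found in the camera images.
- slide_base: Fixed bench slide: white base plate 120 x 380 x 8 mm with two steel rods along its length at x = +-43 mm (tops 30 mm above the bench) and end blocks 44 mm high. Origin at the centre of its underside on the bench; its y axis runs along the rods and +y is the direction in which the carriage travels to the end stop; z up.
- carriage (a joint): Travel of the carriage along the slide base's +y, m: 0 at the start (locked), 0.09 to 0.14 when its nose is on the end stop. The carriage is an aluminium deck 110 mm wide, 120 mm long (along travel), 12 mm thick, top 44 mm above the bench: vial block on the leading half, lock button on the trailing half. Sliding friction about 2 N. While the button is up the carriage is locked.
- lock_button (a joint): Depth to which the lock button is pressed, m: 0 up (locked), 0.008 fully down. From 0.006 the carriage is free; let up on the way, it catches again. It springs up with 1.5 N at the top and 5 N at full depth; on the end stop it snaps up to 0 into the last catch, which leaves the carriage about 2 mm of play.
- button_top (a point): Centre of the top of the lock button, a flat ribbed black pad 46 mm wide (across the travel) and 36 mm long (along it); 56 mm above the bench when up, 48 mm when down. It moves with the button and the carriage. The nearest vial wall is 51 mm ahead of it.
- lip_face (a point): Middle of the top edge of the face, on the button's side, of the upright aluminium lip that stands on the deck between the button and the vials: 54 mm wide, 7 mm thick, top 68 mm above the bench. The face is 20 mm ahead of button_top in the direction of travel, so a fingertip that presses the button can push the carriage along by the lip.
- carriage_nose (a point): Centre of the carriage deck's leading end face, 38 mm above the bench; 90 mm ahead of button_top along the travel. Axes as the slide base.
- stop_face (a point): Centre of the face of the end stop that the carriage nose meets, 38 mm above the bench. The end stop is an aluminium block 116 x 26 mm clamped across the rods, its top 50 mm above the bench, set at a different distance each time; it is fixed. Axes as the slide base.
- vial_left: Loose amber vial with white cap, 22 mm across, 40 mm high, standing in the near-robot (-x) pocket of the carriage's vial block, 12 mm deep; top 88 mm above the bench. Origin at the centre of its underside, z up. It rides along with the carriage.
- vial_right: Loose amber vial with white cap, 22 mm across, 40 mm high, standing in the far (+x) pocket of the carriage's vial block, 12 mm deep; top 88 mm above the bench. Origin at the centre of its underside, z up. It rides along with the carriage.
- reagent_bottle: Bystander: amber bottle, 56 mm across, 95 mm high, loose beside the slide. Origin at the centre of its underside.
- beaker: Bystander: clear open beaker, 60 mm across, 70 mm high, loose beside the slide. Origin at the centre of its underside.
- specimen_pot: Bystander: clear screw-top pot, 48 mm across, 55 mm high, loose beside the slide. Origin at the centre of its underside.
- tip_box: Bystander: grey box with white lid, 62 x 85 x 45 mm, loose beside the slide. Origin at the centre of its underside.
- mouse: Bystander: black computer mouse, 60 x 95 x 30 mm, loose beside the slide. Origin at the centre of its underside.
- clear_case: Bystander: open clear plastic case with a white insert, 75 x 110 x 38 mm, loose beside the slide. Origin at the centre of its underside.
There are look-alikes about, which are no part of the job. Leave any black or pink look-alike of the vial_right alone.

How it is judged:
On the way, in this order (a step that is already met when the one before it is completed fails the run):
1. the lock button is held down while the carriage is still at its start (value of joint lock_button above 0.006 m and value of joint carriage below 0.01 m), for 0.05 s.
2. the carriage is under way with the button held down (value of joint carriage above 0.045 m and value of joint lock_button above 0.005 m).
3. the carriage is against the end stop with the button still held down (y of stop_face in the frame of carriage_nose below 0.003 m and value of joint lock_button above 0.005 m), for 0.05 s.
At the end, for the whole second after the job is handed in: The carriage's nose is within 4 mm of the end stop and at rest, the lock button is up to within 1.5 mm of its top, and both vials stand seated in their pockets (within 6 mm of the floor, tilted under 0.2 rad) (y of stop_face in the frame of carriage_nose below 0.004 m and value of joint lock_button below 0.0015 m and velocity of joint carriage between -0.005 and 0.005 m/s and height (world z) of each of vial_left, vial_right below 0.054 m and angle between each of vial_left, vial_right's own z axis and vertical below 0.2 rad); the robot touches nothing.
It fails at once if the button is let up (pressed less than 3 mm) while the carriage is between its start (more than 15 mm on) and the end stop (more than 10 mm short) (value of joint carriage above 0.015 m and y of stop_face in the frame of carriage_nose above 0.01 m and value of joint lock_button below 0.003 m).
It fails at once if a vial is lifted more than 10 mm or tipped over 0.5 rad (height (world z) of any of vial_left, vial_right above 0.058 m or angle between any of vial_left, vial_right's own z axis and vertical above 0.5 rad).
It fails at once if a bystander is moved more than 20 mm (distance of any of reagent_bottle, beaker, specimen_pot, tip_box, mouse, clear_case from where it was at the start of the episode above 0.02 m).
It also fails if it takes over 42 s, if anything falls off the work surface, if the arm or the gripper's body presses on something with over 40 N, if the wrist force passes 120 N, or if a joint passes its speed limit or range.

ROBOT

A 6-joint arm with a two-finger parallel gripper is mounted at the origin on the work surface. World frame = base frame: x ahead of the robot, y to its left, z up, the work surface at z = 0. Lengths are in m, angles in rad, forces in N, time in s.
With the tool pointing down it reaches from about 0.25 to 0.775 m from the base axis. Payload 4 kg.
Tool frame: the origin (TCP) lies at the centre of the arm's flange, where the gripper is bolted on; the fingertips stand ahead of it and the grasp point (between the pads) lies 180 mm ahead of it (robot.tcp_to_tips is the z of the fingertips in the tool frame, in m); z points along the fingers, y is the direction in which the jaws open and shut (so a half turn about z gives the same grasp; the last joint's range is limited). The gripper opens to 94 mm and grips with 3 to 60 N. Pads are 16 mm wide; open, the fingers measure 119 mm over their backs; the gripper's body (75 mm by 177 mm) begins 78 mm behind the grasp point.
Start: joints at [1.127, 0.087, 1.371, -0, 1.684, -0.103], TCP at [0.184, 0.518, 0.405] pointing down, gripper open.
Joint ranges: [-3.1, 3.1], [-0.76, 2.03], [0.27, 2.55], [-1.08, 4.22], [0.17, 2.65], [-2.57, 2.57]. Speed limits (rad/s): [2.79, 2.79, 3.14, 3.14, 3.14, 3.14].

INTERFACE

Orientations are given as [roll, pitch, yaw] about the fixed x, y, z axes, in that order (R = Rz(yaw) Ry(pitch) Rx(roll)).
In Python, from bench import robot gives the robot as it stands.
- The arm moves only by the tool move_arm, never from a script. Its argument "increments" is a list that holds one entry, the list of rows, each a list of 7 numbers: the opening, from 0 (shut) to 1 (fully open), then the shift along the tool's x, y, z as a fraction of full scale, then the turn, a rotation vector about the tool's x, y, z as a fraction of full scale. In form: [[[jaw, dx, dy, dz, rx, ry, rz], ...]]. A call has 1 to 8 rows; each row is the pose to reach, as a shift and turn from the pose commanded when the call began, along the tool's axes at that moment; what a row does not reach only later rows make up. Full scale, the value 1, is 0.1 m for a shift and pi/2 rad for a turn. A row lasts 1/12 s, in which the tool goes at most 41.7 mm and 7.16 degrees, less where a joint would pass 70% of its speed; a pose out of reach is approached as far as the arm can. A call with a number of a shift or a turn outside -1 to 1 is refused whole. A call with a gripper value outside its range is refused whole. The fingers move at their own pace and stop on an object; the grip force is fixed at half the most. Time passes only in rows, so rows that repeat a pose let the fingers close. It gives the time, the measured TCP pose, the force and the opening at its end, in the units of the state.
- robot.get_obs(): the state, without advancing time (a new reading comes with each control period).
- robot.snapshot(name): name is "scene" or "top" or "wrist"; returns (picture, depth): 384x512x3 uint8, red, green, blue; 384x512 float32, m along the optical axis (not along the pixel's ray), 0 where there is no reading.
- robot.camera_params(name): a dict with "mtx" (3x3 intrinsics, pixels), "R" (3x3) and "t" (3): a world point X has camera coordinates R X + t. Camera axes: x right, y down, z forward; pixel columns grow to the right and rows downward; lengths in m; the calibration is good to about 2 mm. A picture is of the moment at which its call begins: read the wrist's pose just before it. camera_params takes no time and is no camera call; for the wrist camera it gives the pose at the moment of the call.
- robot.close_job(): hands the job in, once; it reports no verdict.
The state is a dict: "time": time; "joint_positions": joint angles; "qvel": joint speeds; "joint_torque": joint torques, N m; "tool_pos": TCP position; "ee_rot": TCP orientation; "wrist_force": force on the tool from outside, world axes, zero at the start; "wrist_torque": the same for the moment, N m; "width": finger opening in m.
Only numpy, scipy, OpenCV 4.12 (cv2) and the standard library are available. Lean on these libraries where they do the work, as an engineer would, in place of code of your own. Each camera call takes 0.05 s, during which the arm holds its last target.

## Working session

There is one attempt and no reset: what is moved stays moved. The work goes in short steps, Python scripts to look and compute and a tool call to move; the robot and the scene stay as the last step left them, time stands still between calls to the robot, and variables do not carry over. Pictures are saved under pics/ and viewed, and the job is handed in when it is done.

Besides the shell and the picture viewer there is one more tool, called after ">>>" as a command line: name --argument value ..., lists and objects as JSON in quotes. move_arm: Moves the arm, as the interface text tells. Its arguments: {"type":"object","properties":{"increments":{"type":"array","items":{"type":"array","items":{"type":"array","items":{"type":"number","minimum":-1,"maximum":1}}}}},"required":["increments"]}

```bash
mkdir -p pics; cat > h.py <<'E'
from bench import robot
import numpy as np, cv2
def snap(n,f):
    p=robot.camera_params(n); im,d=robot.snapshot(n)
    cv2.imwrite(f'pics/{f}.png',im[:,:,::-1]); np.savez(f'{f}.npz',im=im,d=d,**p); return im,d,p
def px(f,u,v,dz=None):
    a=np.load(f'{f}.npz'); z=a['d'][int(v),int(u)] if dz is None else dz
    c=np.linalg.inv(a['mtx'])@[u,v,1]*z
    return a['R'].T@(c-a['t'])
def pz(f,u,v,Z):
    a=np.load(f'{f}.npz'); r=a['R'].T@np.linalg.inv(a['mtx'])@[u,v,1]; o=-a['R'].T@a['t']
    return o+r*(Z-o[2])/r[2]
def proj(f,X):
    a=np.load(f'{f}.npz'); c=a['mtx']@(a['R']@np.array(X)+a['t']); return c[:2]/c[2]
E
python3 - <<'E'
from h import *
print(robot.get_obs())
for n in ['scene','top','wrist']:
    snap(n,n+'0')
print(robot.tcp_to_tips)
E
```

```text
{'time': 0.0, 'joint_positions': array([ 1.12689098e+00,  8.79360761e-02,  1.37223427e+00,  2.60552581e-05,
        1.68360183e+00, -1.03084061e-01]), 'qvel': array([-0.00245727,  0.00041636, -0.00141489,  0.00142136, -0.00190967,
        0.00111229]), 'joint_torque': array([ 6.43848525e-04, -3.40164793e+01, -3.02433479e+01,  7.16475584e-02,
        3.27498943e-02, -2.09623690e-04]), 'tool_pos': array([0.18378668, 0.51826311, 0.40352419]), 'ee_rot': array([-3.13942737e+00, -2.50034415e-04,  2.80077400e+00]), 'wrist_force': array([ 0.76153233, -0.87280672, -0.06311737]), 'wrist_torque': array([ 0.02483307, -0.01910805, -0.04348454]), 'width': 0.09381895688633882}
0.1992
```

View pics/scene0.png

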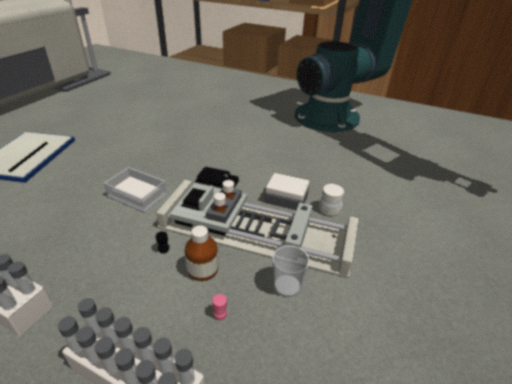

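View pics/top0.png

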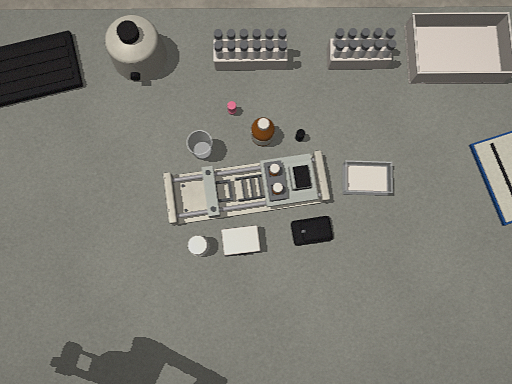

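View pics/wrist0.png

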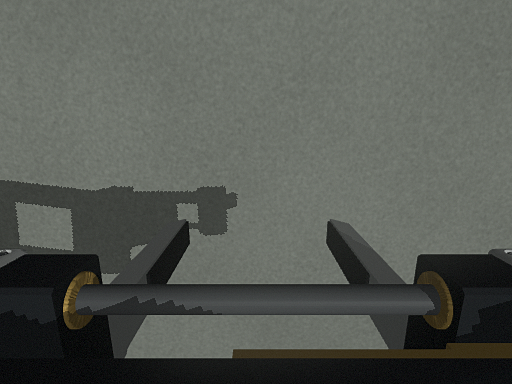

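The top view shows the slide at about (165–328, 150–222). The button is near (302,177), the vials near (275,170) and (278,188), and the end stop near (209,190). I'll enlarge that region.

```bash
python3 - <<'E'
from h import *
im=cv2.imread('pics/top0.png')[140:260,155:345]
cv2.imwrite('pics/topc.png',cv2.resize(im,None,fx=4.2,fy=4.2,interpolation=cv2.INTER_CUBIC))
for u,v in [(302,177),(209,190),(305,195),(311,231),(240,240),(198,245)]: print(u,v,px('top0',u,v))
E
```

```text
302 177 [ 0.60842969 -0.09639354  0.05544776]
209 190 [0.58088626 0.11826597 0.05224456]
305 195 [ 0.56863547 -0.10380178  0.04135752]
311 231 [ 0.48548336 -0.11615155  0.03231297]
240 240 [0.46568834 0.04804167 0.04583625]
198 245 [0.45505474 0.14246469 0.05331245]
```

View pics/topc.png

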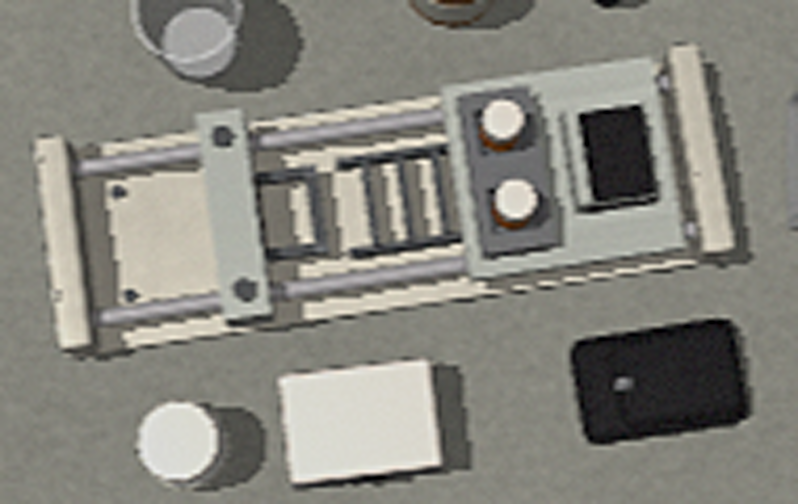

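```bash
python3 - <<'E'
from h import *
q=lambda x,y,Z: pz('top0',155+x/4.2-0.4,140+y/4.2-0.4,Z)
b=[q(*c,.056) for c in [(581,113),(644,104),(660,196),(597,207)]]
print('button',np.mean(b,0)); print(np.array(b))
nose=[q(443,88,.044),q(470,276,.044)]; stop=[q(240,110,.05),q(270,312,.05)]
print('nose',nose,np.mean(nose,0)); print('stop',stop,np.mean(stop,0))
n=np.mean(nose,0)[:2]; s=np.mean(stop,0)[:2]; c=np.mean(b,0)[:2]
# block centres left/right tops
l=[q(36,140,.044),q(65,350,.044),q(90,345,.044),q(62,137,.044)]; r=[q(670,47,.044),q(697,44,.044),q(734,245,.044),q(707,250,.044)]
L,R=np.mean(l,0)[:2],np.mean(r,0)[:2]; d=(L-R);print(L,R,np.linalg.norm(d)); d/=np.linalg.norm(d)
print('dir',d,'yaw',np.arctan2(-d[0],d[1]))
print('nose-b',(n-c)@d,'travel',(s-n)@d, 'travel2',(s-c)@d-.09, 'lat',(c-R)@[d[1],-d[0]])
E
```

```text
button [ 0.60958043 -0.09713785  0.056     ]
[[ 0.63338101 -0.0760782   0.056     ]
 [ 0.63811107 -0.11103072  0.056     ]
 [ 0.58628731 -0.11807408  0.056     ]
 [ 0.58054231 -0.08336839  0.056     ]]
nose [array([ 6.51438297e-01, -5.40034625e-04,  4.40000000e-02]), array([ 0.54500688, -0.01372691,  0.044     ])] [ 0.59822259 -0.00713347  0.044     ]
stop [array([0.63853933, 0.11228652, 0.05      ]), array([0.52553632, 0.09570884, 0.05      ])] [0.58203782 0.10399768 0.05      ]
[0.56646999 0.20980504] [ 0.61695454 -0.14414768] 0.3575349173064597
dir [-0.14120173  0.98998084] yaw 0.1416752057768323
nose-b 0.09070635277394365 travel 0.11230303110979085 travel2 0.1130093838837345 lat -0.00066236571420025
```

>>> move_arm --increments '[[[0, -0.4, -0.29, 0, 0, 0, 0], [0, -0.8, -0.58, 0, 0, 0, 0], [0, -1, -0.72, 0, 0, 0, 0], [0, -1, -0.72, 0, 0, 0, 0]]]'

```text
time: 0.48
tool_pos: [0.2568, 0.4132, 0.4045]
ee_rot: [-3.139, 0.003, 2.794]
wrist_force: [-0.7, 1.4, 0.4]
width: 0.0704
```

>>> move_arm --increments '[[[0, -0.4, -0.29, 0, 0, 0, 0], [0, -0.8, -0.58, 0, 0, 0, 0], [0, -1, -0.72, 0, 0, 0, 0], [0, -1, -0.72, 0, 0, 0, 0]]]'

```text
time: 0.82
tool_pos: [0.327, 0.3119, 0.4045]
ee_rot: [-3.14, 0.003, 2.793]
wrist_force: [-0.6, 0.6, -0.1]
width: 0.0441
```

>>> move_arm --increments '[[[0, -0.4, -0.29, 0, 0, 0, 0], [0, -0.8, -0.58, 0, 0, 0, 0], [0, -1, -0.72, 0, 0, 0, 0], [0, -1, -0.72, 0, 0, 0, 0]]]'

```text
time: 1.15
tool_pos: [0.3971, 0.2109, 0.4043]
ee_rot: [-3.139, 0.002, 2.793]
wrist_force: [0.2, -0.8, -0.2]
width: 0.0174
```

>>> move_arm --increments '[[[0, -0.4, -0.29, 0, 0, 0, 0], [0, -0.8, -0.58, 0, 0, 0, 0], [0, -1, -0.72, 0, 0, 0, 0], [0, -1, -0.72, 0, 0, 0, 0]]]'

```text
time: 1.48
tool_pos: [0.4672, 0.11, 0.4039]
ee_rot: [-3.139, 0.001, 2.794]
wrist_force: [-0.9, 0.5, -0.6]
width: 0.0005
```

>>> move_arm --increments '[[[0, -0.4, -0.29, 0, 0, 0, 0], [0, -0.8, -0.58, 0, 0, 0, 0], [0, -1, -0.72, 0, 0, 0, 0], [0, -1, -0.72, 0, 0, 0, 0]]]'

```text
time: 1.82
tool_pos: [0.5374, 0.0091, 0.4032]
ee_rot: [-3.14, 0.0, 2.796]
wrist_force: [0.6, -0.8, -0.2]
width: 0.0006
```

>>> move_arm --increments '[[[0, -0.4, -0.29, 0, 0, 0, 0.07], [0, -0.8, -0.58, 0, 0, 0, 0.14], [0, -1, -0.72, 0, 0, 0, 0.21], [0, -1, -0.72, 0, 0, 0, 0.28], [0, -1, -0.72, 0, 0, 0, 0.35], [0, -1, -0.72, 0, 0, 0, 0.42], [0, -1, -0.72, 0, 0, 0, 0.49], [0, -1, -0.72, 0, 0, 0, 0.56]]]'

```text
time: 2.48
tool_pos: [0.6053, -0.0869, 0.4041]
ee_rot: [-3.141, -0.002, 1.917]
wrist_force: [-0.3, 0.7, 0.2]
width: 0.0008
```

>>> move_arm --increments '[[[0, 0, 0, 0, 0, 0, 0.07], [0, 0, 0, 0, 0, 0, 0.13], [0, 0, 0, 0, 0, 0, 0.13]]]'

```text
time: 2.73
tool_pos: [0.6052, -0.0869, 0.4043]
ee_rot: [-3.141, -0.001, 1.717]
wrist_force: [-0.6, 0.1, 0.3]
width: 0.0002
```

```bash
python3 - <<'E'
from h import *
o=robot.get_obs();print(o['tool_pos'],o['ee_rot'],o['time'])
for n in ['wrist','top','scene']: snap(n,n+'1')
im=cv2.imread('pics/wrist1.png')
cv2.imwrite('pics/wrist1b.png',cv2.resize(im,None,fx=1.5,fy=1.5,interpolation=cv2.INTER_CUBIC))
for X in [(0.609,-.097,.056)]: print(proj('wrist1',X))
E
```

```text
[ 0.60519966 -0.08689633  0.40432763] [-3.14118247e+00 -1.44977325e-03  1.71722919e+00] 2.7333
[258.72017369 195.24772126]
```

View pics/wrist1b.png

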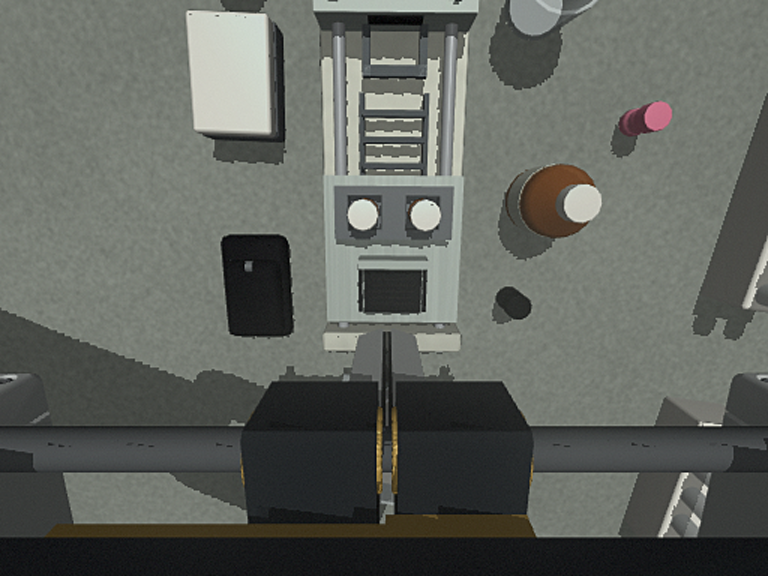

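The wrist view shows the slide aligned with the image. The button is at about x 359–427, y 269–314, the lip at y≈258–268, the deck nose edge at y≈176 and the stop's lower edge at y≈25.

```bash
python3 - <<'E'
from h import *
q=lambda x,y,Z: pz('wrist1',(x+.5)/1.5-.5,(y+.5)/1.5-.5,Z)
b=np.mean([q(*c,.056) for c in [(359,269),(426,269),(427,314),(361,313)]],0)
n=[q(326,176,.044),q(463,176,.044)]; r=[q(325,334,.044),q(461,334,.044)]
lip=[q(358,268,.062),q(427,269,.062)]
print('b',b,'nose',np.mean(n,0),'lip',np.mean(lip,0),'stop',q(395,24,.05))
e=n[1]-n[0]; yaw=np.arctan2(e[1],e[0]); print('yaw from nose edge',yaw, 'from stop', [q(315,24,.05),q(476,22,.05)])
f=np.mean(n,0)-np.mean(r,0); print('yaw', np.arctan2(-f[0],f[1]))
print('depth btn',px('wrist1',262,194), px('wrist1',262,205), 'deck',px('wrist1',262,216))
E
```

```text
b [ 0.61275026 -0.09512202  0.056     ] nose [ 0.60039782 -0.00576506  0.044     ] lip [ 0.6090777  -0.07540753  0.062     ] stop [0.5850687  0.09671166 0.05      ]
yaw from nose edge 0.1462680773750505 from stop [array([0.52897096, 0.08844698, 0.05      ]), array([0.64162023, 0.1063139 , 0.05      ])]
yaw 0.1409929776293365
depth btn [ 0.61259835 -0.09440287  0.05798464] [ 0.6147457  -0.10844461  0.05647682] deck [ 0.61915987 -0.13397044  0.02082375]
```

>>> move_arm --increments '[[[0, -0.02, 0.05, 0.3, 0, 0, 0], [0, -0.02, 0.05, 0.6, 0, 0, 0], [0, -0.02, 0.05, 0.9, 0, 0, 0], [0, -0.02, 0.05, 1, 0, 0, 0], [0, -0.02, 0.05, 1, 0, 0, 0]]]'

```text
time: 3.3
tool_pos: [0.6093, -0.0899, 0.3005]
ee_rot: [-3.134, -0.003, 1.718]
wrist_force: [-1.1, 0.3, -0.3]
width: 0.0006
```

>>> move_arm --increments '[[[0, 0, 0, 0.2, 0, 0, 0], [0, 0, 0, 0.4, 0, 0, 0], [0, 0, 0, 0.4, 0, 0, 0], [0, 0, 0, 0.4, 0, 0, 0]]]'

```text
time: 3.63
tool_pos: [0.6104, -0.0905, 0.2656]
ee_rot: [3.141, -0.0, 1.717]
wrist_force: [-0.5, -0.7, -0.2]
width: 0.0001
```

```bash
python3 - <<'E'
from h import *
o=robot.get_obs();print(o['tool_pos'],o['ee_rot'],o['time'],o['wrist_force'])
for n in ['wrist','scene']: snap(n,n+'2')
im=cv2.imread('pics/wrist2.png')
cv2.imwrite('pics/wrist2b.png',cv2.resize(im,None,fx=1.5,fy=1.5,interpolation=cv2.INTER_CUBIC))
im=cv2.imread('pics/scene2.png')[150:290,140:370]
cv2.imwrite('pics/scene2b.png',cv2.resize(im,None,fx=3.4,fy=3.4,interpolation=cv2.INTER_CUBIC))
E
```

```text
[ 0.61041065 -0.09045028  0.26564463] [ 3.14131709e+00 -7.14849742e-05  1.71744337e+00] 3.6333 [-0.45564187 -0.7357204  -0.19642823]
```

View pics/wrist2b.png

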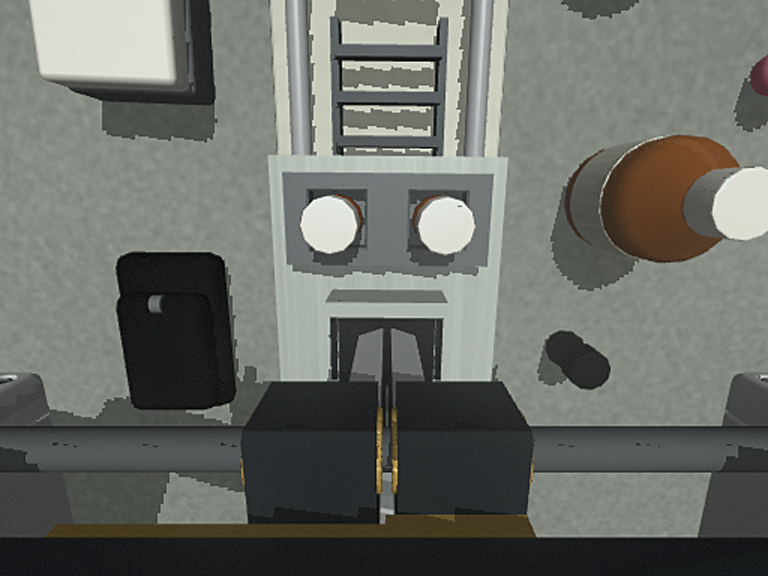

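View pics/scene2b.png

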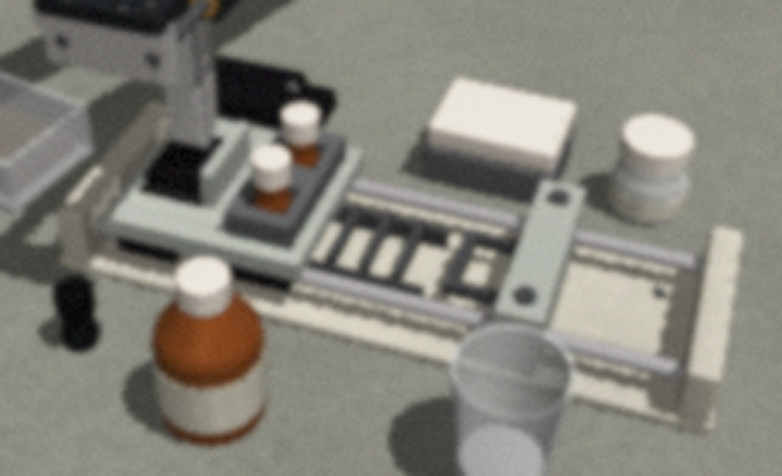

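The fingertips are centred over the button, at about x=387 against a button span of 330–442, and sit just behind the lip. I'll press down slowly.

>>> move_arm --increments '[[[0, 0, 0, 0.05, 0, 0, 0], [0, 0, 0, 0.1, 0, 0, 0], [0, 0, 0, 0.14, 0, 0, 0], [0, 0, 0, 0.16, 0, 0, 0], [0, 0, 0, 0.18, 0, 0, 0], [0, 0, 0, 0.18, 0, 0, 0], [0, 0, 0, 0.18, 0, 0, 0]]]'

```text
time: 4.32
tool_pos: [0.6107, -0.0907, 0.2478]
ee_rot: [3.139, 0.001, 1.717]
wrist_force: [2.6, 0.1, 4.5]
width: 0.0005
```

>>> move_arm --increments '[[[0, 0, 0, 0.01, 0, 0, 0], [0, 0, 0, 0.02, 0, 0, 0], [0, 0, 0, 0.02, 0, 0, 0], [0, 0, 0, 0.02, 0, 0, 0]]]'

```text
time: 4.65
tool_pos: [0.6106, -0.0907, 0.2473]
ee_rot: [3.138, 0.001, 1.717]
wrist_force: [-0.2, 0.4, 10.9]
width: 0.0006
```

>>> move_arm --increments '[[[0, 0.02, 0, 0.01, 0, 0, 0], [0, 0.06, 0, 0.01, 0, 0, 0], [0, 0.12, 0, 0.01, 0, 0, 0], [0, 0.18, 0, 0.01, 0, 0, 0], [0, 0.24, 0, 0.01, 0, 0, 0], [0, 0.28, 0, 0.01, 0, 0, 0], [0, 0.3, 0, 0.01, 0, 0, 0], [0, 0.3, 0, 0.01, 0, 0, 0]]]'

```text
time: 5.32
tool_pos: [0.6063, -0.0611, 0.2472]
ee_rot: [3.138, 0.003, 1.717]
wrist_force: [-0.9, -0.8, 13.9]
width: 0.0003
```

```bash
python3 - <<'E'
from h import *
o=robot.get_obs();print(o['tool_pos'],o['ee_rot'],o['time'],o['wrist_force'])
for n in ['wrist','scene']: snap(n,n+'3')
im=cv2.imread('pics/wrist3.png')
cv2.imwrite('pics/wrist3b.png',cv2.resize(im,None,fx=1.5,fy=1.5,interpolation=cv2.INTER_CUBIC))
E
```

```text
[ 0.60633445 -0.0610733   0.2472355 ] [3.13757926e+00 2.70251114e-03 1.71726521e+00] 5.3167 [-0.93659644 -0.8302042  13.8606161 ]
```

View pics/wrist3b.png

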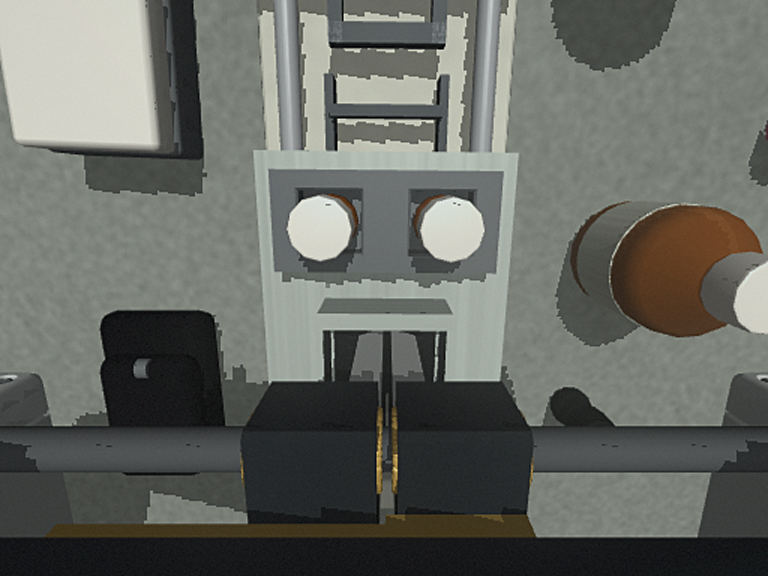

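The carriage is moving with the fingers, with its nose at y≈152 and both vials upright. I'll measure the remaining travel.

```bash
python3 - <<'E'
from h import *
q=lambda x,y,Z: pz('wrist3',(x+.5)/1.5-.5,(y+.5)/1.5-.5,Z)
print(q(254,152,.044),q(518,152,.044)); print(q(385,313,.068),q(385,331,.048), q(385,334,.048))
print(robot.get_obs()['wrist_force'])
E
```

```text
[0.54114143 0.01573557 0.044     ] [0.64982244 0.03178734 0.044     ]
[ 0.60405347 -0.0382986   0.068     ] [ 0.60618614 -0.05276571  0.048     ] [ 0.60639423 -0.05418736  0.048     ]
[-1.50446593 -0.73135106 13.28161667]
```

>>> move_arm --increments '[[[0, 0.04, 0, 0, 0, 0, 0], [0, 0.1, 0, 0, 0, 0, 0], [0, 0.18, 0, 0, 0, 0, 0], [0, 0.26, 0, 0, 0, 0, 0], [0, 0.34, 0, 0, 0, 0, 0], [0, 0.42, 0, 0, 0, 0, 0], [0, 0.48, 0, 0, 0, 0, 0], [0, 0.5, 0, 0, 0, 0, 0]]]'

```text
time: 6.08
tool_pos: [0.5993, -0.0113, 0.2473]
ee_rot: [3.137, 0.003, 1.718]
wrist_force: [-0.5, -2.1, 12.4]
width: 0.0005
```

```bash
python3 - <<'E'
from h import *
o=robot.get_obs();print(o['tool_pos'],o['ee_rot'],o['time'],o['wrist_force'])
for n in ['wrist']: snap(n,n+'4')
im=cv2.imread('pics/wrist4.png')
cv2.imwrite('pics/wrist4b.png',cv2.resize(im,None,fx=1.5,fy=1.5,interpolation=cv2.INTER_CUBIC))
E
```

```text
[ 0.59925133 -0.01129367  0.24729224] [3.13654377e+00 2.71315166e-03 1.71751873e+00] 6.0833 [-0.51787554 -2.06303487 12.35454147]
```

View pics/wrist4b.png

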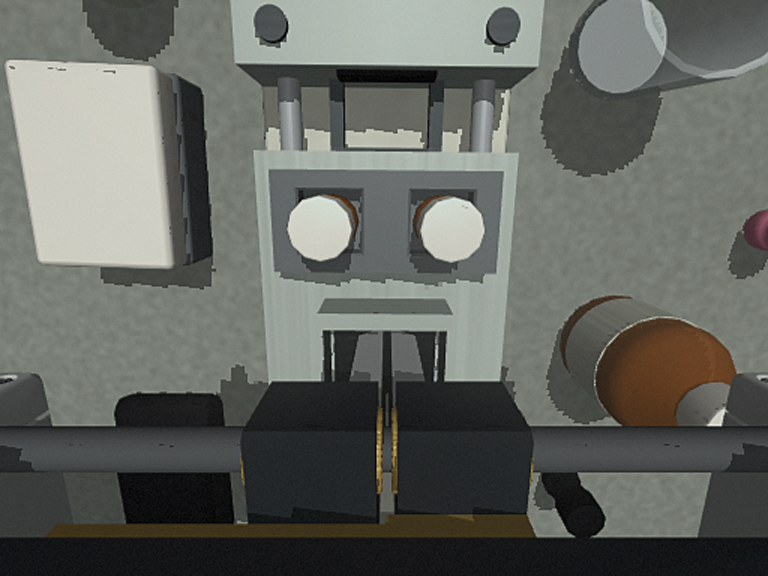

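Nose at y≈152 and the stop's top edge at y≈65.

```bash
python3 - <<'E'
from h import *
q=lambda x,y,Z: pz('wrist4',(x+.5)/1.5-.5,(y+.5)/1.5-.5,Z)
n=q(386,152,.044);s=q(386,65,.05);print(n,s,(s-n)@[-.1412,.99,0])
print(q(386,82,.038))
E
```

```text
[0.58847236 0.0735541  0.044     ] [0.58389176 0.10449835 0.05      ] 0.03128158672563018
[0.58442422 0.10121134 0.038     ]
```

>>> move_arm --increments '[[[0, 0.04, 0, 0, 0, 0, 0], [0, 0.1, 0, 0, 0, 0, 0], [0, 0.16, 0, 0, 0, 0, 0], [0, 0.21, 0, 0, 0, 0, 0], [0, 0.24, 0, 0, 0, 0, 0], [0, 0.25, 0, 0, 0, 0, 0], [0, 0.25, 0, 0, 0, 0, 0]]]'

```text
time: 6.72
tool_pos: [0.5958, 0.0131, 0.2473]
ee_rot: [3.136, 0.002, 1.717]
wrist_force: [0.3, -0.9, 13.5]
width: 0.0004
```

>>> move_arm --increments '[[[0, 0.01, 0, 0, 0, 0, 0], [0, 0.02, 0, 0, 0, 0, 0], [0, 0.03, 0, 0, 0, 0, 0], [0, 0.04, 0, 0, 0, 0, 0], [0, 0.05, 0, 0, 0, 0, 0], [0, 0.06, 0, 0, 0, 0, 0], [0, 0.06, 0, 0, 0, 0, 0], [0, 0.06, 0, 0, 0, 0, 0]]]'

```text
time: 7.38
tool_pos: [0.595, 0.0187, 0.2473]
ee_rot: [3.136, 0.003, 1.717]
wrist_force: [-0.6, -2.1, 12.6]
width: 0.0004
```

```bash
python3 - <<'E'
from h import *
o=robot.get_obs();print(o['tool_pos'],o['ee_rot'],o['time'],o['wrist_force'])
for n in ['wrist']: snap(n,n+'5')
im=cv2.imread('pics/wrist5.png')
cv2.imwrite('pics/wrist5b.png',cv2.resize(im,None,fx=1.5,fy=1.5,interpolation=cv2.INTER_CUBIC))
E
```

```text
[0.59495767 0.01868199 0.2472581 ] [3.13604831e+00 2.68090437e-03 1.71677769e+00] 7.3833 [-0.63523731 -2.06270359 12.63012914]
```

View pics/wrist5b.png

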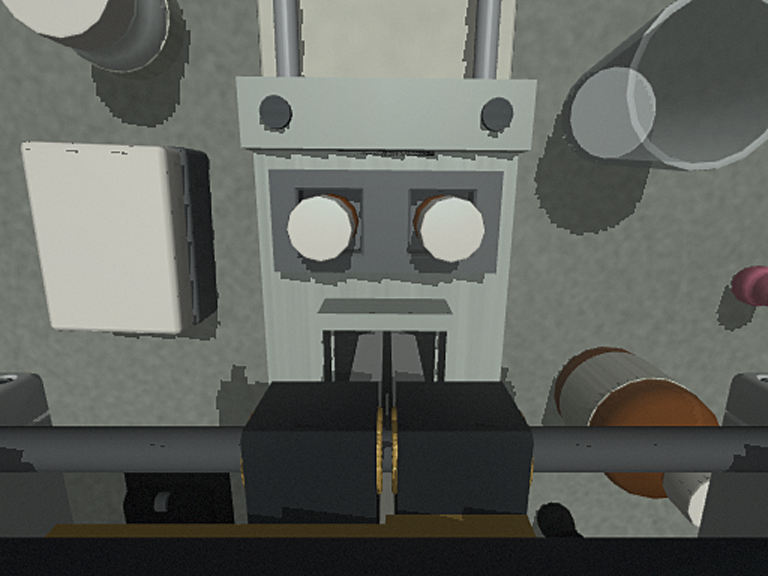

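The nose (y≈152) is almost at the stop (y≈151). I'll creep on until the force rises.

>>> move_arm --increments '[[[0, 0.01, 0, 0, 0, 0, 0], [0, 0.02, 0, 0, 0, 0, 0], [0, 0.03, 0, 0, 0, 0, 0], [0, 0.03, 0, 0, 0, 0, 0], [0, 0.03, 0, 0, 0, 0, 0]]]'

```text
time: 7.85
tool_pos: [0.5947, 0.0201, 0.2473]
ee_rot: [3.136, 0.007, 1.716]
wrist_force: [1.0, -6.1, 11.5]
width: 0.0005
```

>>> move_arm --increments '[[[0, 0.01, 0, 0, 0, 0, 0], [0, 0.02, 0, 0, 0, 0, 0], [0, 0.02, 0, 0, 0, 0, 0], [0, 0.02, 0, 0, 0, 0, 0]]]'

```text
time: 8.18
tool_pos: [0.5946, 0.0214, 0.2473]
ee_rot: [3.136, 0.009, 1.716]
wrist_force: [1.8, -7.8, 11.3]
width: 0.0006
```

```bash
python3 - <<'E'
from h import *
o=robot.get_obs();print(o['tool_pos'],o['ee_rot'],o['time'],o['wrist_force'])
for n in ['wrist','scene']: snap(n,n+'6')
im=cv2.imread('pics/wrist6.png')[60:270,150:370]
cv2.imwrite('pics/wrist6b.png',cv2.resize(im,None,fx=2.8,fy=2.8,interpolation=cv2.INTER_CUBIC))
im=cv2.imread('pics/scene6.png')[150:290,140:370]
cv2.imwrite('pics/scene6b.png',cv2.resize(im,None,fx=3.4,fy=3.4,interpolation=cv2.INTER_CUBIC))
E
```

```text
[0.59457912 0.02144637 0.24728922] [3.13583134 0.00888786 1.71576385] 8.1833 [ 1.81618916 -7.80912726 11.26182752]
```

View pics/wrist6b.png

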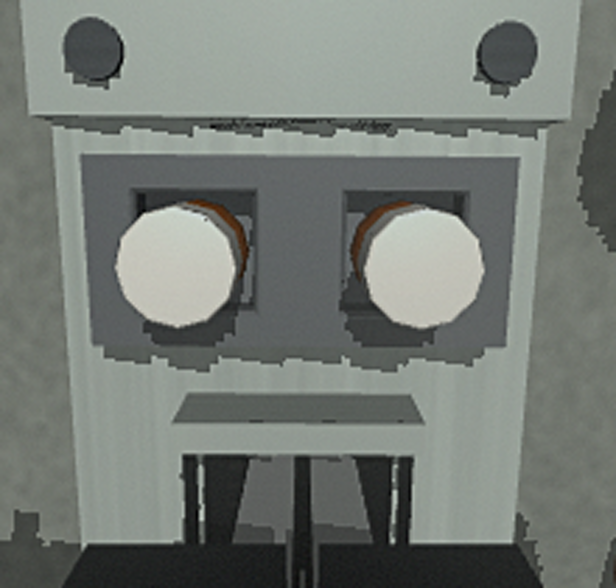

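View pics/scene6b.png

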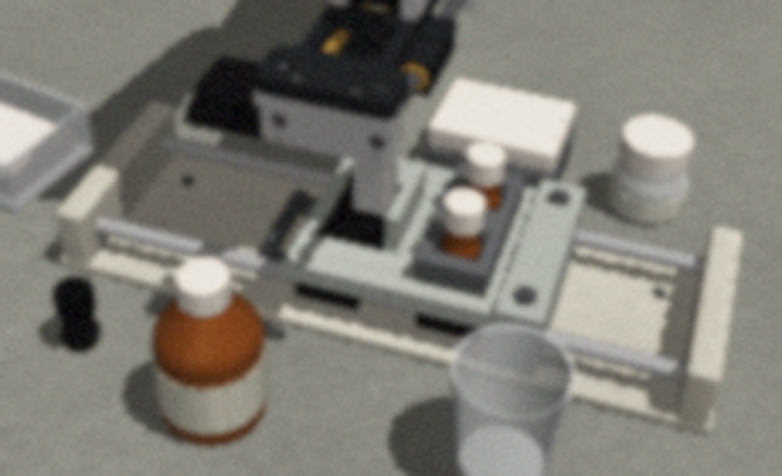

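The forward force reads 7.8 N against about 2 N of sliding friction, and the distance travelled agrees with the estimate of about 113 mm. The carriage is on the stop, so I'll lift straight up.

>>> move_arm --increments '[[[0, 0, 0, -0.05, 0, 0, 0], [0, 0, 0, -0.12, 0, 0, 0], [0, -0.02, 0, -0.25, 0, 0, 0], [0, -0.05, 0, -0.5, 0, 0, 0], [0, -0.1, 0, -0.8, 0, 0, 0], [0, -0.1, 0, -1, 0, 0, 0], [0, -0.1, 0, -1, 0, 0, 0]]]'

```text
time: 8.87
tool_pos: [0.5952, 0.0144, 0.3491]
ee_rot: [3.134, 0.001, 1.717]
wrist_force: [0.2, -0.3, 0.8]
width: 0.0003
```

>>> move_arm --increments '[[[0, -0.3, 0, -0.3, 0, 0, 0], [0, -0.6, 0, -0.5, 0, 0, 0], [0, -0.9, 0, -0.5, 0, 0, 0], [0, -0.9, 0, -0.5, 0, 0, 0], [0, -0.9, 0, -0.5, 0, 0, 0]]]'

```text
time: 9.28
tool_pos: [0.6077, -0.0757, 0.3917]
ee_rot: [-3.138, -0.002, 1.715]
wrist_force: [-0.8, 1.0, -0.8]
width: 0.0005
```

```bash
python3 - <<'E'
from h import *
o=robot.get_obs();print(o['tool_pos'],o['ee_rot'],o['time'],o['wrist_force'])
for n in ['wrist','scene','top']: snap(n,n+'7')
im=cv2.imread('pics/wrist7.png')
cv2.imwrite('pics/wrist7b.png',cv2.resize(im,None,fx=1.5,fy=1.5,interpolation=cv2.INTER_CUBIC))
im=cv2.imread('pics/scene7.png')[150:290,140:370]
cv2.imwrite('pics/scene7b.png',cv2.resize(im,None,fx=3.4,fy=3.4,interpolation=cv2.INTER_CUBIC))
E
```

```text
[ 0.60765926 -0.07574602  0.39174668] [-3.13811550e+00 -2.18464702e-03  1.71485648e+00] 9.2833 [-0.76452624  1.04987525 -0.83235444]
```

View pics/wrist7b.png

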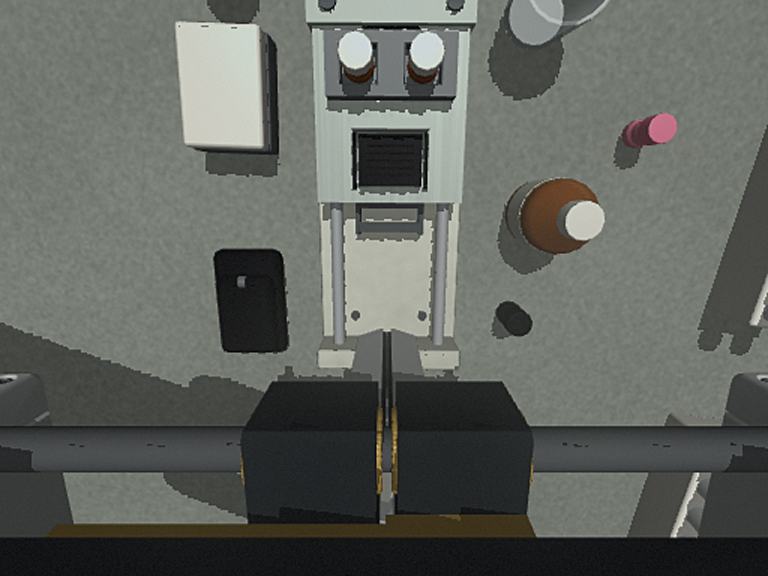

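View pics/scene7b.png

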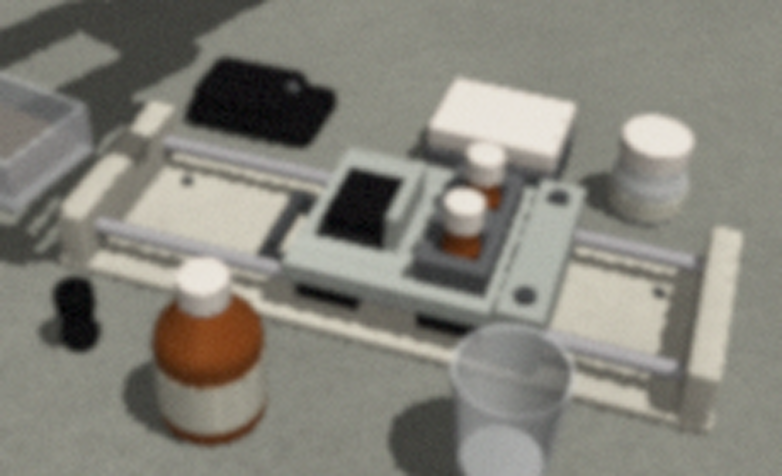

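The carriage is at the stop with both vials upright. The button may still be down, because a recess is visible around it at (352–428, 130–190). I'll check its depth.

```bash
python3 - <<'E'
from h import *
a=np.load('wrist7.npz'); 
def patch(f,u0,u1,v0,v1):
    return np.median([px(f,u,v) for u in range(u0,u1) for v in range(v0,v1)],0)
print('btn7',patch('wrist7',246,276,95,120),'deck',patch('wrist7',222,230,100,120),patch('wrist7',290,300,100,120))
print('btn1',patch('wrist1',248,276,184,204),'deck',patch('wrist1',222,232,190,205),patch('wrist1',292,300,190,205))
print('btntop7'); 
for f,c in (('top7',(302,177)),('top0',(302,177))):
    pass
b=(0.5945-.0,0.0155)
u,v=proj('top7',(0.5955,0.0145,.05)).astype(int);print(u,v,patch('top7',u-3,u+4,v-5,v+6)); print(patch('top0',299,306,172,183))
print('deck',patch('top7',u-2,u+3,v+16,v+19),patch('top0',301,306,193,196))
cv2.imwrite('pics/top7c.png',cv2.resize(cv2.imread('pics/top7.png')[140:260,155:345],None,fx=4.2,fy=4.2,interpolation=cv2.INTER_CUBIC))
E
```

```text
btn7 [0.59755482 0.01466605 0.05698988] deck [0.55916613 0.0070505  0.0448058 ] [0.63567126 0.01837031 0.04472151]
btn1 [ 0.61186917 -0.09391362  0.05705035] deck [ 0.56982532 -0.1078101   0.04495457] [ 0.65547728 -0.09534255  0.04474598]
btntop7
254 183 [0.5954675  0.01464502 0.0563531 ]
[ 0.60783205 -0.09639354  0.05647832]
deck [0.55732423 0.01502683 0.04433794] [ 0.57056794 -0.09867507  0.04399291]
```

View pics/top7c.png

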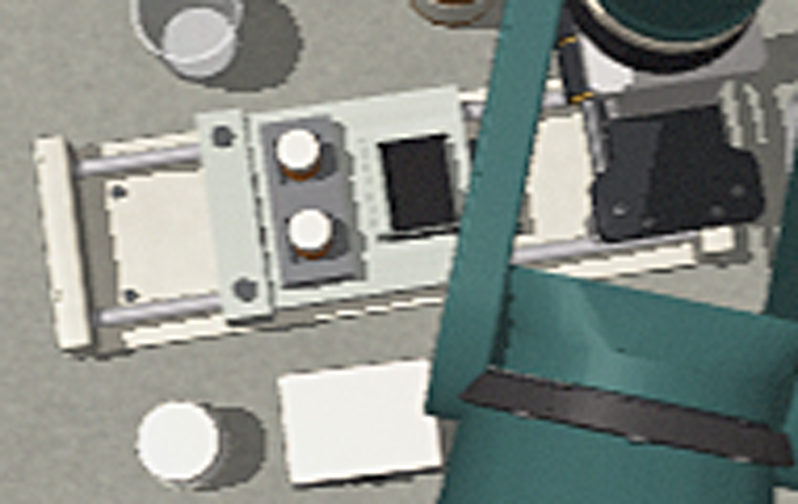

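The depth readings put the button back at its starting height: 57.0 mm against 57.05 mm before, and 12 mm above the deck. The nose is against the stop and the arm is clear, so I'll hand in.

```bash
python3 -c "
from h import *
print(robot.close_job())"
```

```text
the job is handed in; nothing more can be done
None
```

The carriage is against the end stop with the lock button up, and the job was handed in at about 9.4 s of the 42 s allowed. No verdict was reported.

**What I did:** With the gripper shut, I pressed the button until it bottomed out (11–14 N down). I kept it pressed and pushed the carriage about 112 mm, until the force against the push rose to about 8 N (sliding friction is about 2 N). Then I lifted straight up and backed away. The fingers seem to have carried the carriage by friction on the button; the pictures showed a gap to the lip.

**Last checks:**
- **Button:** its height is the same as at the start by wrist depth (57.0 mm against 57.05 mm), 12 mm above the deck. One wrist picture made it look recessed at first, but the top camera's depth also showed it up.
- **Carriage:** the nose looks closed against the stop. The button's measured shift was about 109–112 mm, depending on the camera, against about 112 mm estimated travel. That leaves 1–3 mm of camera uncertainty on the final gap, which I did not measure directly.
- **Vials, bystanders and arm:** both vials are upright in their pockets and the bystanders look unmoved. The wrist force is near zero, so the arm is clear.

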